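# Set the separator gate of a card feeder: dial to its stop, three clicks back, clamp

### The job

Set the gate of the card feeder for the new cards: turn the six-sided dial on its bridge clockwise, gently, until it comes up against its stop, then back it off counter-clockwise by exactly three clicks. Then swing the clamp lever on the end of the bridge clockwise until it stops, to lock the setting, and take the hand away, leaving the cards and the other things on the bench where they are.

Things in the scene. Friction and masses are not known exactly. Their poses are not given: they have to be found in the camera images.
- feeder: bench-top friction card feeder, fixed: grey frames, steel deck, three dark feed belts (top 100 mm above the bench); 360 mm along its x (feed direction), 280 mm along y; control box on its +y side out to y = 200 mm, 90 mm high. A bridge 34 mm wide runs along its y axis at x = 0, top 170 mm up. Origin on the bench under the dial's axis, z up
- dial_grip (a point): black six-sided dial, 36 mm across flats, 34 mm tall, in the middle of the bridge. The point lies on its vertical axis, 212 mm above the bench: 13 mm under its top, 24 mm over the boss it stands on. x = pointer line on its top, square to one of the flats; it does not tell where the stop is. Nothing beside it is taller than the boss within 45 mm of the axis, or than the dial within 110 mm
- boss_top (a point): centre of the top face of the dial's round aluminium boss (60 mm in diameter, 18 mm tall), 188 mm above the bench. What is felt at the dial: getting over a click takes about 0.2 N m; the stop is a resistance climbing steeply by about 2.2 N m per rad of further turn. 0.35 to 0.5 N m tells it; over 0.65 N m the gate digs into the belts and spoils them. A 30 N grip on two flats does not slip
- gate (a joint): height of the separator gate over the belts (m), moved by the dial: +0.0001 per click the dial is backed off (counter-clockwise from above), 0 in the last click position, which lies at the stop (the resistance begins 0.05 rad past it), negative while pressed on the stop. Clicks are 24 deg apart, 4 to 6 from the stop at the start; a released dial settles in the nearest. Too small to measure
- lever_end (a point): handle of the black clamp lever on the -y end of the bridge: round, 13 mm thick, its centre line here 200 mm above the bench, free air under it. It turns about a vertical pivot at feeder x = 0, y = -0.120 m. The point lies 65 mm from the pivot, along -y of this point's frame; the handle ends 84 mm from the pivot. The pivot's hub is 24 mm wide, its top 196 mm above the bench
- lever (a joint): turn of the clamp lever, rad: 0 = open, the handle sticking out from the bridge's end along the feeder's -y; it grows clockwise seen from above, and 1.2 is its stop (locked), the handle then pointing nearly to the feeder's -x. It stays where it is left; it takes about 0.12 N m to move (2 N at the handle's end)
- card_stack: thin stack of paper cards, 70 x 100 x 8 mm, lying on the belts beyond the bridge (on its +x side); not to be moved
- card_pack: banded pack of cards, 105 x 74 x 48 mm, on the bench by the feeder's -y side; not to be moved
- small_carton: closed carton, 120 x 90 x 65 mm, on the bench on the feeder's +y side; not to be moved
- flat_carton: closed flat carton, 160 x 110 x 40 mm, on the bench on the feeder's -y side; not to be moved
- tape_roll: roll of packing tape lying flat, 100 mm across, 48 mm high, on the bench on the feeder's +y side; not to be moved
- driver: screwdriver, 190 mm long, on the bench by the feeder's -y side; not to be moved
- marker: black marker pen, 125 mm long, 16 mm thick, on the bench on the feeder's +y side; not to be moved

How it is judged:
By the outcome, as a careful person would: the job done as asked, in the order asked, and still so for the second after the job is handed in, with the robot touching nothing.
It also fails if it takes over 72 s, if anything falls off the work surface, if the arm or the gripper's body presses on something with over 40 N, if the wrist force passes 120 N, or if a joint passes its speed limit or range.

### The arm

A 7-joint arm with a two-finger parallel gripper is mounted at the origin on the work surface. World frame = base frame: x ahead of the robot, y to its left, z up, the work surface at z = 0. Lengths are in m, angles in rad, forces in N, time in s.
With the tool pointing down it reaches from about 0.425 to 0.875 m from the base axis. Payload 4.7 kg.
Tool frame: the origin (TCP) lies at the very end of the fingers, on their centre line; the grasp point (between the pads) lies 19 mm behind it; z points along the fingers, y is the direction in which the jaws open and shut (so a half turn about z gives the same grasp; the last joint's range is limited). The gripper opens to 87 mm and grips with 3 to 60 N. Pads are 19 mm wide; open, the fingers measure 117 mm over their backs; the gripper's body (75 mm by 190 mm) begins 51 mm behind the grasp point.
Start: joints at [-1.223, 0.321, -0.07, 1.45, 0.023, 1.371, -0.057], TCP at [0.213, 0.614, 0.223] pointing down, gripper open.
Joint ranges: [-2.86, 2.86], [-0.3, 2.09], [-1.38, 1.24], [0.06, 2.45], [-1.56, 4.7], [0.09, 2.05], [-2.69, 2.69]. Speed limits (rad/s): [2.57, 2.57, 3.14, 3.14, 3.14, 3.14, 3.14].

### API

Orientations are given as a unit quaternion [x, y, z, w].
In Python, from station import get_obs, get_image, camera_model, finish_job gives the robot as it stands.
- The arm moves only by the tool carry_out, never from a script. Its argument "increments" is a list of rows, each a list of 3 entries, a list of its own where there are three numbers: the opening in per cent of the stroke, from 0 (shut) to 100 (fully open), then the shift along the tool's x, y, z in cm, then the turn, a rotation vector about the tool's x, y, z in rad. In form: [[claw, [x, y, z], [ax, ay, az]], ...]. A call has exactly 8 rows; each row shifts and turns the commanded pose from where the row before left it, along the tool's axes as they then stand; what a row does not reach is not made up. A row lasts 1/10 s, in which the tool goes at most 50 mm and 8.59 degrees, less where a joint would pass 70% of its speed; a pose out of reach is approached as far as the arm can. A call is refused whole if a number of a shift passes 5 or a number of a turn 0.15, either way. A call with a gripper value outside its range is refused whole. The fingers move at their own pace and stop on an object; "squeeze" is the grip in N (left out, the last holds). Time passes only in rows, so rows that do not move let the fingers close, or fill a call up. It gives the time, the measured TCP pose, the force and the opening at its end, in the units of the state.
- get_obs(): the state, without advancing time (a new reading comes with each control period).
- get_image(name): name is "side" or "top"; returns the picture (480x640x3 uint8, red, green, blue); there is no depth.
- camera_model(name): a dict with "intrinsics" (3x3 intrinsics, pixels), "world_from_camera" (4x4, takes a point from camera to world coordinates). Camera axes: x right, y down, z forward; pixel columns grow to the right and rows downward; lengths in m; the calibration is good to about 2 mm. A picture is of the moment at which its call begins. camera_model takes no time and is no camera call.
- finish_job(): hands the job in, once; it reports no verdict.
The state is a dict: "time": time; "joints": joint angles; "dq": joint speeds; "effort": joint torques, N m; "tcp_pos": TCP position; "tool_rot": TCP orientation; "contact_force": force on the tool from outside, world axes, zero at the start; "wrist_torque": the same for the moment, N m; "gripper_width": finger opening in m.
Only numpy, scipy, OpenCV 4.12 (cv2) and the standard library are available. Lean on these libraries where they do the work, as an engineer would, in place of code of your own. Each camera call takes 0.05 s, during which the arm holds its last target.

## Working session

There is one attempt and no reset: what is moved stays moved. The work goes in short steps, Python scripts to look and compute and a tool call to move; the robot and the scene stay as the last step left them, time stands still between calls to the robot, and variables do not carry over. Pictures are saved under pics/ and viewed, and the job is handed in when it is done.

Besides the shell and the picture viewer there is one more tool, called after ">>>" as name([rows], argument=value, ...), one row to a line, values as JSON. carry_out: Moves the arm, as the interface text tells. Its arguments: {"type":"object","properties":{"increments":{"type":"array","items":{"type":"array"}},"squeeze":{"type":"number"}},"required":["increments"]}

```bash
ls; mkdir -p pics; python3 - <<'E'
from station import *
import cv2
print(get_obs())
for n in("side","top"):
    im=get_image(n); cv2.imwrite(f"pics/{n}0.png",im[:,:,::-1]); m=camera_model(n); print(n,m)
E
```

```text
pics
{'time': 0.0, 'joints': array([-1.22285777,  0.3218829 , -0.0700812 ,  1.4516627 ,  0.02260721,
        1.37079362, -0.05690366]), 'dq': array([ 3.05200266e-04, -1.74745803e-03,  1.17753457e-03, -6.50716369e-04,
        9.02498125e-04, -3.99528500e-05,  1.68402852e-04]), 'effort': array([-2.81568697e-05, -4.91287887e+01, -4.03707102e-01, -3.12529242e+01,
       -6.38203346e-02,  4.36160259e-02,  1.47057831e-04]), 'tcp_pos': array([0.21285853, 0.61357759, 0.22142876]), 'tool_rot': array([ 1.66132967e-01,  9.86102874e-01, -9.73455446e-04, -1.10762213e-04]), 'contact_force': array([0.16556694, 0.22472319, 0.22641672]), 'wrist_torque': array([0.03879496, 0.00260872, 0.00240221]), 'gripper_width': 0.08714042784086272}
side {'intrinsics': array([[545.60794584,   0.        , 328.93309758],
       [  0.        , 545.60794584, 235.03510306],
       [  0.        ,   0.        ,   1.        ]]), 'world_from_camera': array([[ 0.7869857 , -0.41107702,  0.46007521, -0.05728767],
       [-0.61669164, -0.50166934,  0.60664594, -0.73163884],
       [-0.01857258, -0.76114621, -0.64831435,  1.01601467],
       [ 0.        ,  0.        ,  0.        ,  1.        ]])}
top {'intrinsics': array([[453.00181628,   0.        , 318.6645887 ],
       [  0.        , 453.00181628, 237.16082887],
       [  0.        ,   0.        ,   1.        ]]), 'world_from_camera': array([[ 0.01728355, -0.98322792,  0.18156027,  0.32802085],
       [-0.99983526, -0.01598907,  0.0085911 ,  0.04052174],
       [-0.00554403, -0.18167884, -0.98334229,  1.15801819],
       [ 0.        ,  0.        ,  0.        ,  1.        ]])}
```

View pics/side0.png

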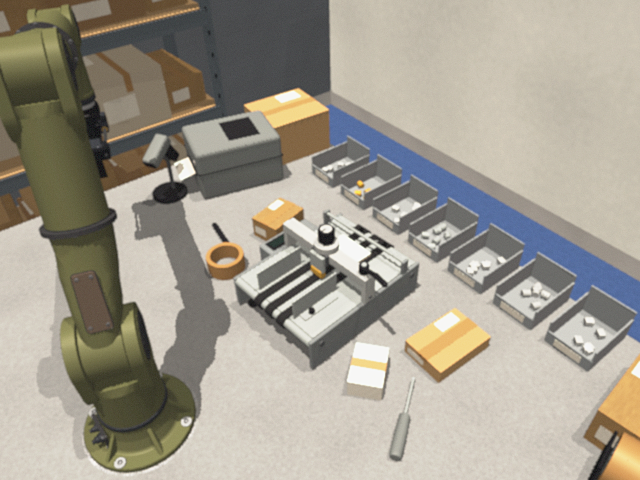

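View pics/top0.png

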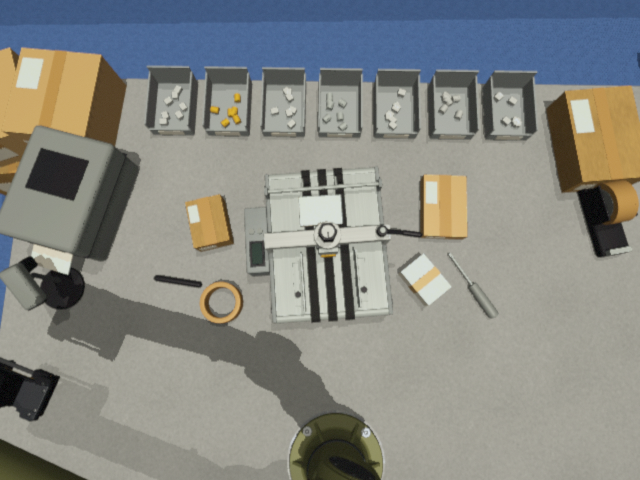

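The top view shows the dial at about (328,234), the lever hub at (382,231) with its handle reaching to (422,233), and the cards at (320,210). I'll zoom in.

```bash
python3 - <<'E'
import cv2
a=cv2.imread("pics/top0.png");cv2.imwrite("pics/topz.png",cv2.resize(a[195:275,290:430],None,fx=5.7,fy=5.7,interpolation=cv2.INTER_CUBIC))
a=cv2.imread("pics/side0.png");cv2.imwrite("pics/sidez.png",cv2.resize(a[210:310,290:410],None,fx=6,fy=6,interpolation=cv2.INTER_CUBIC))
E
```

```text
(no output)
```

View pics/topz.png

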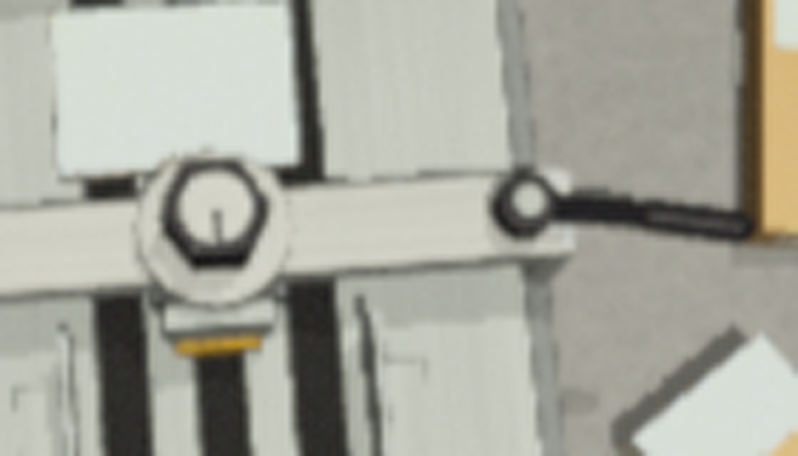

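View pics/sidez.png

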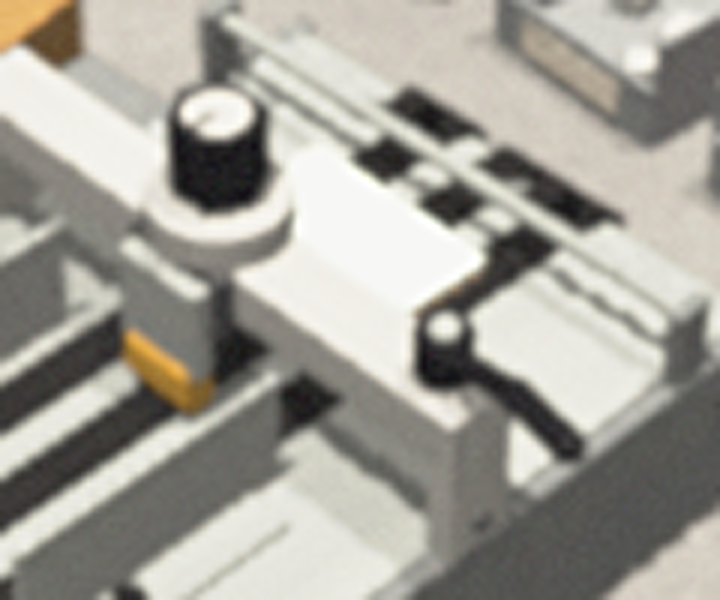

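```bash
cat > h.py <<'E'
import numpy as np,cv2
from station import camera_model
from scipy.spatial.transform import Rotation as R
C={n:camera_model(n) for n in("side","top")}
def ray(n,p):
    K=C[n]["intrinsics"];T=C[n]["world_from_camera"]
    d=T[:3,:3]@np.linalg.solve(K,[p[0],p[1],1.]);return T[:3,3],d
def onz(n,p,z):
    o,d=ray(n,p);return o+d*(z-o[2])/d[2]
def tri(a,b):
    A=[];B=[]
    S=np.zeros((3,3));v=np.zeros(3)
    for n,p in(("side",a),("top",b)):
        o,d=ray(n,p);d/=np.linalg.norm(d);P=np.eye(3)-np.outer(d,d);S+=P;v+=P@o
    return np.linalg.solve(S,v)
def proj(n,P):
    T=np.linalg.inv(C[n]["world_from_camera"]);c=T[:3,:3]@np.asarray(P)+T[:3,3];q=C[n]["intrinsics"]@c;return q[:2]/q[2]
E
python3 - <<'E'
from h import *
def blobs(n,x0,x1,y0,y1,lo,hi,sel):
    g=cv2.imread(f"pics/{n}0.png",0)[y0:y1,x0:x1]
    s=8;g=cv2.resize(g,None,fx=s,fy=s,interpolation=cv2.INTER_CUBIC)
    m=((g>=lo)&(g<=hi)).astype(np.uint8)
    k,l,st,c=cv2.connectedComponentsWithStats(m)
    out=[]
    for i in range(1,k):
        if st[i,4]>64*3: 
            b=[(c[i][0]+.5)/s-.5+x0,(c[i][1]+.5)/s-.5+y0]; out.append(b);print(n,sel,"c",np.round(b,2),"area",st[i,4]/64,"bb",np.round([st[i,0]/s+x0,st[i,1]/s+y0,st[i,2]/s,st[i,3]/s],1))
    return out
blobs("top",310,346,215,255,130,255,"light")
blobs("top",310,346,215,255,0,90,"dark")
blobs("top",370,425,222,240,0,80,"dark")
blobs("top",370,392,222,240,110,255,"light")
blobs("side",310,346,215,255,150,255,"light")
blobs("side",350,392,255,292,0,80,"dark")
E
```

```text
top light c [326.81 232.58] area 852.046875 bb [310. 215.  36.  40.]
top light c [327.41 230.82] area 135.171875 bb [321.4 224.9  13.2  13. ]
top dark c [343.11 221.78] area 48.703125 bb [338.6 215.    7.4  12.6]
top dark c [326.46 234.73] area 97.296875 bb [318.8 223.5  17.9  18.8]
top dark c [311.34 227.43] area 12.875 bb [310.  226.    3.9   3.8]
top dark c [342.68 248.67] area 63.171875 bb [338.5 243.6   7.5  11.4]
top dark c [312.13 250.29] area 45.359375 bb [310.  246.    5.6   9. ]
top dark c [317.81 247.4 ] area 6.34375 bb [316.6 246.4   3.8   3.1]
top dark c [402.54 231.58] area 257.921875 bb [376.5 222.   46.9  15.5]
top light c [379.34 230.5 ] area 264.109375 bb [370. 222.  22.  18.]
top light c [382.45 229.63] area 30.0 bb [379.9 227.    6.1   6.2]
side light c [328.9  232.56] area 975.828125 bb [310. 215.  36.  40.]
side light c [313.45 252.  ] area 32.015625 bb [310.  249.4   9.5   5.6]
side dark c [369.37 257.8 ] area 33.5 bb [362.6 255.   14.    7.2]
side dark c [371.56 274.53] area 159.875 bb [359.5 264.6  27.5  22. ]
```

```bash
python3 - <<'E'
from h import *
print("dial tri",tri((326.4,228.5),(328.0,231.4)),"onz top",onz("top",(328.0,231.4),.225),"side",onz("side",(326.4,228.5),.225))
print("hub tri",tri((364.2,264.1),(382.9,230.1)),onz("top",(382.9,230.1),.2))
f=lambda x,y,s,a,b:(x/s+a-.5+.5/s,y/s+b-.5+.5/s)
T=lambda x,y:f(x,y,5.7,290,195)
# boss circle crop: left 138 right 290, top 150 bottom 305
print("boss",onz("top",T(214,228),.188))
print("pointer",[onz("top",T(*p),.225)[:2] for p in((216,210),(216,246))])
print("lever",[onz("top",T(*p),.2)[:2] for p in((565,205),(745,226))])
# bridge edges
for z,l in((.17,((20,208),(130,203),(300,182),(490,176))),(.17,((20,289),(120,289),(300,277),(560,259)))):
  print("br",[np.round(onz("top",T(*p),z)[:2],4) for p in l])
# hexagon flats in the top
print([np.round(onz("top",T(*p),.225)[:2],4) for p in((163,207),(190,160),(243,163),(268,210),(240,262),(188,258))])
E
```

```text
dial tri [0.51283175 0.02923617 0.22601835] onz top [0.51290417 0.02929099 0.225     ] side [0.51370955 0.03017466 0.225     ]
hub tri [ 0.52359723 -0.08988739  0.19608703] [ 0.52262857 -0.08926052  0.2       ]
boss [0.51312362 0.03064214 0.188     ]
pointer [array([0.51282277, 0.03037631]), array([0.49934473, 0.03019099])]
lever [array([ 0.52183598, -0.10175986]), array([ 0.51485235, -0.16951592])]
br [array([0.5233, 0.1063]), array([0.526 , 0.0634]), array([ 0.5354, -0.0029]), array([ 0.539 , -0.0771])]
br [array([0.4912, 0.1054]), array([0.4919, 0.0666]), array([ 0.4977, -0.0032]), array([ 0.5065, -0.104 ])]
[array([0.5136, 0.0499]), array([0.5315, 0.0402]), array([0.5307, 0.0206]), array([0.5131, 0.0112]), array([0.4935, 0.0213]), array([0.4947, 0.0404])]
```

```bash
python3 - <<'E'
import cv2
a=cv2.imread("pics/top0.png");cv2.imwrite("pics/topz2.png",cv2.resize(a[215:255,300:350],None,fx=14,fy=14,interpolation=cv2.INTER_CUBIC))
cv2.imwrite("pics/topz3.png",cv2.resize(a[160:330,240:430],None,fx=3.5,fy=3.5,interpolation=cv2.INTER_CUBIC))
E
```

```text
(no output)
```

View pics/topz2.png

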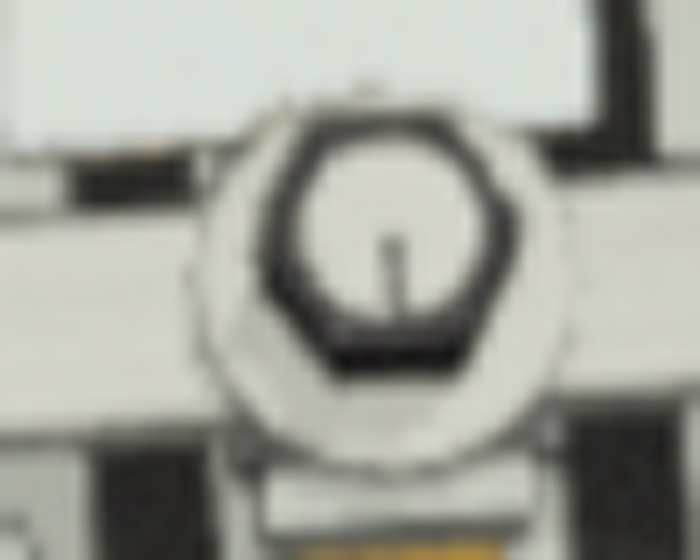

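View pics/topz3.png

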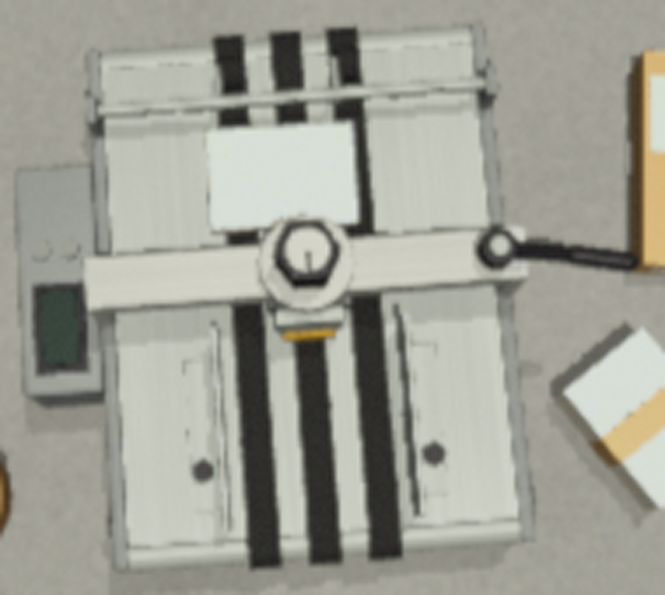

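```bash
cat >> h.py <<'E'
from station import get_obs
def state():
    o=get_obs();r=R.from_quat(o["tool_rot"]).as_matrix()
    o["xaz"]=np.arctan2(r[1,0],r[0,0]);o["R"]=r
    return o
def show():
    o=state();print("t",round(o["time"],2),"p",np.round(o["tcp_pos"],4),"xaz",round(o["xaz"],4),"tiltz",np.round(o["R"][:,2],4),"F",np.round(o["contact_force"],2),"M",np.round(o["wrist_torque"],3),"w",round(o["gripper_width"],4));print("q",np.round(o["joints"],3))
def to(P):
    o=state();print("tool shift cm",np.round(o["R"].T@(np.asarray(P)-o["tcp_pos"])*100,2))
E
python3 - <<'E'
from h import *
show();to([.513,.030,.27])
f=lambda x,y:(x/14+300-.5,y/14+215-.5)
P=[onz("top",f(*p),.225)[:2] for p in((390,240),(398,312))];d=P[1]-P[0];print(P,"pointer az",np.arctan2(d[1],d[0]))
# hex bottom flat / left/right vertices
for a,b in(((310,125),(452,120)),((455,120),(515,225)),((265,235),(312,125))):
  p,q=onz("top",f(*a),.225)[:2],onz("top",f(*b),.225)[:2];d=q-p;print("edge az mod60",np.degrees(np.arctan2(d[1],d[0]))%60)
E
```

```text
t 0.1 p [0.2129 0.6136 0.2216] xaz 2.8078 tiltz [-4.0e-04 -1.7e-03 -1.0e+00] F [-0.92 -0.53 -0.53] M [-0.007 -0.059  0.022] w 0.0869
q [-1.223  0.322 -0.07   1.452  0.023  1.371 -0.057]
tool shift cm [-47.48 -45.32  -4.76]
[array([0.51236276, 0.03063302]), array([0.50140389, 0.02928487])] pointer az -3.0191890971058744
edge az mod60 32.98394478762924
edge az mod60 29.928070010151885
edge az mod60 38.24393012661416
```

>>> carry_out([
  [66, [-2.6, -2.5, -0.8], [0, 0, 0]],
  [66, [-2.9, -2.8, -0.8], [0, 0, 0]],
  [66, [-2.9, -2.8, -0.8], [0, 0, 0]],
  [66, [-2.9, -2.8, -0.8], [0, 0, 0]],
  [66, [-2.9, -2.8, -0.8], [0, 0, 0]],
  [66, [-2.9, -2.8, -0.8], [0, 0, 0]],
  [66, [-2.9, -2.8, 0], [0, 0, 0]],
  [66, [-2.9, -2.8, 0], [0, 0, 0]],
], squeeze=30)

```text
time: 0.9
tcp_pos: [0.3574, 0.3286, 0.2706]
tool_rot: [0.166, 0.986, 0.0, 0.0]
contact_force: [0.1, 0.1, -0.3]
gripper_width: 0.0575
```

>>> carry_out([
  [66, [-2.9, -2.8, 0], [0, 0, 0]],
  [66, [-2.9, -2.8, 0], [0, 0, 0]],
  [66, [-2.9, -2.8, 0], [0, 0, 0]],
  [66, [-2.9, -2.8, 0], [0, 0, 0]],
  [66, [-2.9, -2.8, 0], [0, 0, 0]],
  [66, [-2.9, -2.8, 0], [0, 0, 0]],
  [66, [-2.9, -2.8, 0], [0, 0, 0.07]],
  [66, [0, 0, 0], [0, 0, 0]],
])

```text
time: 1.7
tcp_pos: [0.4862, 0.072, 0.2705]
tool_rot: [0.206, 0.979, -0.001, 0.001]
contact_force: [-0.2, -0.6, -0.4]
gripper_width: 0.0574
```

```bash
python3 - <<'E'
from h import *
show();to([.513,.030,.24]);print(np.degrees(state()["xaz"]))
E
```

```text
t 1.7 p [0.4862 0.072  0.2705] xaz 2.7266 tiltz [ 0.001  -0.0024 -1.    ] F [-0.21 -0.55 -0.43] M [-0.048  0.002  0.008] w 0.0574
q [-0.667 -0.057  0.448  1.773  0.027  1.42   0.932]
tool shift cm [-4.14 -2.76  3.07]
156.22205009831768
```

>>> carry_out([
  [66, [-1.4, -0.9, 0.5], [0, 0, 0]],
  [66, [-1.4, -0.9, 0.5], [0, 0, 0]],
  [66, [-1.35, -0.95, 0.5], [0, 0, 0]],
  [66, [0, 0, 0.5], [0, 0, 0]],
  [66, [0, 0, 0.5], [0, 0, 0]],
  [66, [0, 0, 0.3], [0, 0, 0]],
  [66, [0, 0, 0], [0, 0, 0]],
  [66, [0, 0, 0], [0, 0, 0]],
])

```text
time: 2.5
tcp_pos: [0.5117, 0.0378, 0.2426]
tool_rot: [0.2, 0.98, 0.0, -0.0]
contact_force: [-0.4, 0.6, -0.8]
gripper_width: 0.0577
```

```bash
python3 - <<'E'
from h import *
from station import get_image
show();to([.513,.030,.194])
ims=[]
for n,(x,y) in(("side",(326,240)),("top",(328,236))):
    im=get_image(n)[:,:,::-1]; ims.append(cv2.resize(im[y-40:y+40,x-40:x+40],None,fx=5,fy=5,interpolation=cv2.INTER_CUBIC))
cv2.imwrite("pics/pre.png",np.hstack(ims))
E
```

```text
t 2.5 p [0.5117 0.0378 0.2426] xaz 2.7391 tiltz [ 1.e-04  3.e-04 -1.e+00] F [-0.37  0.62 -0.83] M [-0.022 -0.026 -0.022] w 0.0577
q [-0.621  0.007  0.502  1.773 -0.004  1.363  1.05 ]
tool shift cm [-0.43 -0.67  4.86]
```

View pics/pre.png

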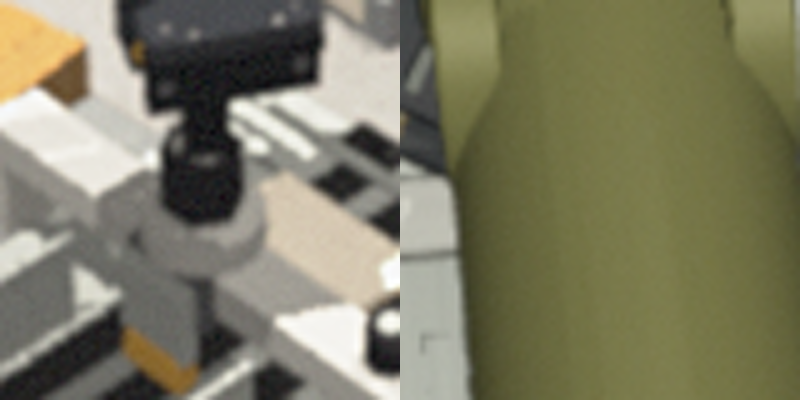

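>>> carry_out([
  [66, [-0.4, -0.7, 0], [0, 0, 0]],
  [66, [0, 0, 0], [0, 0, 0]],
  [66, [0, 0, 0], [0, 0, 0]],
  [66, [0, 0, 0.3], [0, 0, 0]],
  [66, [0, 0, 0.3], [0, 0, 0]],
  [66, [0, 0, 0.2], [0, 0, 0]],
  [66, [0, 0, 0], [0, 0, 0]],
  [66, [0, 0, 0], [0, 0, 0]],
])

```text
time: 3.4
tcp_pos: [0.5128, 0.0291, 0.2345]
tool_rot: [0.2, 0.98, -0.0, -0.0]
contact_force: [-0.8, -0.3, 0.2]
gripper_width: 0.0578
```

```bash
python3 - <<'E'
from h import *
show();to([.513,.030,.194])
E
```

```text
t 3.4 p [0.5128 0.0291 0.2345] xaz 2.7379 tiltz [-1.e-04 -0.e+00 -1.e+00] F [-0.78 -0.33  0.19] M [-0.069  0.025 -0.009] w 0.0578
q [-0.612  0.013  0.511  1.784 -0.006  1.347  1.068]
tool shift cm [0.01 0.1  4.05]
```

>>> carry_out([
  [66, [0, 0.08, 1.0], [0, 0, 0]],
  [66, [0, 0, 1.0], [0, 0, 0]],
  [66, [0, 0, 1.0], [0, 0, 0]],
  [66, [0, 0, 0.6], [0, 0, 0]],
  [66, [0, 0, 0.45], [0, 0, 0]],
  [66, [0, 0, 0], [0, 0, 0]],
  [66, [0, 0, 0], [0, 0, 0]],
  [66, [0, 0, 0], [0, 0, 0]],
])

```text
time: 4.2
tcp_pos: [0.5134, 0.0298, 0.1945]
tool_rot: [0.201, 0.98, 0.0, 0.0]
contact_force: [0.0, 0.3, -0.2]
gripper_width: 0.0577
```

```bash
python3 - <<'E'
from h import *
show();to([.513,.030,.194])
E
```

```text
t 4.2 p [0.5134 0.0298 0.1945] xaz 2.7378 tiltz [ 8.e-04  2.e-04 -1.e+00] F [ 0.02  0.25 -0.2 ] M [-0.031  0.032 -0.039] w 0.0577
q [-0.607  0.041  0.514  1.84  -0.021  1.265  1.08 ]
tool shift cm [0.05 0.   0.05]
```

>>> carry_out([
  [38, [0, 0, 0], [0, 0, 0]],
  [30, [0, 0, 0], [0, 0, 0]],
  [30, [0, 0, 0], [0, 0, 0]],
  [30, [0, 0, 0], [0, 0, 0]],
  [30, [0, 0, 0], [0, 0, 0]],
  [30, [0, 0, 0], [0, 0, 0]],
  [30, [0, 0, 0], [0, 0, 0]],
  [30, [0, 0, 0], [0, 0, 0]],
], squeeze=12)

```text
time: 5.0
tcp_pos: [0.5133, 0.0302, 0.1942]
tool_rot: [0.2, 0.98, 0.0, 0.0]
contact_force: [0.9, 2.3, 1.0]
gripper_width: 0.0359
```

```bash
python3 - <<'E'
from h import *
show();o=state();print("F tool",o["R"].T@o["contact_force"])
E
```

```text
t 5.0 p [0.5133 0.0302 0.1942] xaz 2.7382 tiltz [ 6.e-04  6.e-04 -1.e+00] F [0.86 2.25 0.98] M [ 0.415 -0.134 -0.007] w 0.0359
q [-0.607  0.041  0.514  1.841 -0.022  1.265  1.08 ]
F tool [ 0.09570478  2.40988497 -0.97405855]
```

>>> carry_out([
  [20, [0, 0.03, 0], [0, 0, 0]],
  [20, [0, 0, 0], [0, 0, 0]],
  [20, [0, 0, 0], [0, 0, 0.05]],
  [20, [0, 0, 0], [0, 0, 0.08]],
  [20, [0, 0, 0], [0, 0, 0.08]],
  [20, [0, 0, 0], [0, 0, 0.08]],
  [20, [0, 0, 0], [0, 0, 0.07]],
  [20, [0, 0, 0], [0, 0, 0.06]],
], squeeze=32)

```text
time: 5.8
tcp_pos: [0.5134, 0.0304, 0.1943]
tool_rot: [0.402, 0.916, 0.0, 0.0]
contact_force: [0.5, 1.5, 1.7]
gripper_width: 0.0358
```

```bash
python3 - <<'E'
from h import *
show();o=state();print("F tool",o["R"].T@o["contact_force"], "turned",2.738-o["xaz"])
E
```

```text
t 5.8 p [0.5134 0.0304 0.1943] xaz 2.3152 tiltz [ 5.e-04  7.e-04 -1.e+00] F [0.54 1.48 1.72] M [ 0.443 -0.06   0.031] w 0.0358
q [-0.617  0.041  0.523  1.84  -0.022  1.265  0.657]
F tool [ 0.72809402  1.40244442 -1.71408495] turned 0.42276104499863054
```

>>> carry_out([
  [20, [0, 0, 0], [0, 0, 0.12]],
  [20, [0, 0, 0], [0, 0, 0.12]],
  [20, [0, 0, 0], [0, 0, 0.12]],
  [20, [0, 0, 0], [0, 0, 0.12]],
  [20, [0, 0, 0], [0, 0, 0.12]],
  [20, [0, 0, 0], [0, 0, 0.12]],
  [20, [0, 0, 0], [0, 0, 0.11]],
  [20, [0, 0, 0], [0, 0, 0]],
])

```text
time: 6.6
tcp_pos: [0.5137, 0.0305, 0.1942]
tool_rot: [0.736, 0.677, 0.001, 0.0]
contact_force: [3.4, 2.4, 0.3]
gripper_width: 0.0358
```

```bash
python3 - <<'E'
from h import *
show();o=state();print("F tool",o["R"].T@o["contact_force"], "turned",2.738-o["xaz"])
E
```

```text
t 6.6 p [0.5137 0.0305 0.1942] xaz 1.4877 tiltz [ 1.2e-03  7.0e-04 -1.0e+00] F [3.43 2.36 0.29] M [ 0.492 -0.34   0.019] w 0.0358
q [-0.635  0.041  0.543  1.841 -0.023  1.264 -0.169]
F tool [ 2.6413836   3.2185378  -0.28435846] turned 1.250292594767573
```

>>> carry_out([
  [20, [0, 0, 0], [0, 0, 0.07]],
  [20, [0, 0, 0], [0, 0, 0.07]],
  [20, [0, 0, 0], [0, 0, 0.07]],
  [20, [0, 0, 0], [0, 0, 0.07]],
  [20, [0, 0, 0], [0, 0, 0.07]],
  [20, [0, 0, 0], [0, 0, 0.07]],
  [20, [0, 0, 0], [0, 0, 0]],
  [20, [0, 0, 0], [0, 0, 0]],
])

```text
time: 7.4
tcp_pos: [0.5139, 0.0304, 0.1942]
tool_rot: [0.86, 0.51, 0.001, 0.0]
contact_force: [3.8, 4.2, -0.9]
gripper_width: 0.0355
```

```bash
python3 - <<'E'
from h import *
show();o=state();print("F tool",o["R"].T@o["contact_force"], "turned",2.738-o["xaz"])
E
```

```text
t 7.4 p [0.5139 0.0304 0.1942] xaz 1.0711 tiltz [ 1.6e-03  6.0e-04 -1.0e+00] F [ 3.75  4.19 -0.86] M [ 0.732 -0.665  0.007] w 0.0355
q [-0.645  0.041  0.552  1.841 -0.023  1.264 -0.586]
F tool [5.47213384 1.28769371 0.86421471] turned 1.666855316602201
```

>>> carry_out([
  [20, [0.04, 0.01, 0], [0, 0, 0.03]],
  [20, [0, 0, 0], [0, 0, 0.03]],
  [20, [0, 0, 0], [0, 0, 0.03]],
  [20, [0, 0, 0], [0, 0, 0.03]],
  [20, [0, 0, 0], [0, 0, 0.02]],
  [20, [0, 0, 0], [0, 0, 0]],
  [20, [0, 0, 0], [0, 0, 0]],
  [20, [0, 0, 0], [0, 0, 0]],
])

```text
time: 8.2
tcp_pos: [0.514, 0.0304, 0.1943]
tool_rot: [0.894, 0.447, 0.001, 0.0]
contact_force: [4.3, 3.0, 0.2]
gripper_width: 0.0356
```

```bash
python3 - <<'E'
from h import *
show();o=state();print("F tool",o["R"].T@o["contact_force"], "turned",2.738-o["xaz"])
E
```

```text
t 8.2 p [0.514  0.0304 0.1943] xaz 0.9277 tiltz [ 1.2e-03  2.0e-04 -1.0e+00] F [4.26 2.96 0.19] M [ 0.649 -0.851  0.172] w 0.0356
q [-0.648  0.042  0.556  1.841 -0.023  1.264 -0.729]
F tool [ 4.92742526  1.63620449 -0.18840815] turned 1.8102855430284661
```

>>> carry_out([
  [20, [0.03, 0.01, 0], [0, 0, 0.02]],
  [20, [0, 0, 0], [0, 0, 0.02]],
  [20, [0, 0, 0], [0, 0, 0.02]],
  [20, [0, 0, 0], [0, 0, 0.02]],
  [20, [0, 0, 0], [0, 0, 0.02]],
  [20, [0, 0, 0], [0, 0, 0]],
  [20, [0, 0, 0], [0, 0, 0]],
  [20, [0, 0, 0], [0, 0, 0]],
])

```text
time: 9.0
tcp_pos: [0.5141, 0.0304, 0.1942]
tool_rot: [0.916, 0.402, 0.0, 0.0]
contact_force: [4.1, 1.8, 0.6]
gripper_width: 0.0359
```

```bash
python3 - <<'E'
from h import *
show();o=state();print("F tool",o["R"].T@o["contact_force"], "turned",2.738-o["xaz"])
E
```

```text
t 9.0 p [0.5141 0.0304 0.1942] xaz 0.8277 tiltz [ 7.e-04 -0.e+00 -1.e+00] F [4.09 1.77 0.62] M [ 0.433 -0.866  0.42 ] w 0.0359
q [-0.65   0.042  0.558  1.84  -0.023  1.265 -0.829]
F tool [ 4.06972269  1.81688979 -0.62067244] turned 1.9102730208573961
```

The moment reads 0.42 N·m and climbed by 2.5 N·m/rad over the last step. That is the stop, four clicks from the start. I'll back off 1.49 rad, which brings it to three clicks.

>>> carry_out([
  [20, [0, 0, 0], [0, 0, -0.1]],
  [20, [0, 0, 0], [0, 0, -0.1]],
  [20, [0, 0, 0], [0, 0, -0.1]],
  [20, [0, 0, 0], [0, 0, -0.1]],
  [20, [0, 0, 0], [0, 0, -0.1]],
  [20, [0, 0, 0], [0, 0, -0.1]],
  [20, [0, 0, 0], [0, 0, -0.1]],
  [20, [0, 0, 0], [0, 0, -0.1]],
])

```text
time: 9.8
tcp_pos: [0.5137, 0.0304, 0.1943]
tool_rot: [0.686, 0.728, 0.0, -0.0]
contact_force: [4.6, 2.7, 2.6]
gripper_width: 0.0359
```

>>> carry_out([
  [20, [-0.03, 0, 0], [0, 0, -0.1]],
  [20, [0, 0, 0], [0, 0, -0.1]],
  [20, [0, 0, 0], [0, 0, -0.1]],
  [20, [0, 0, 0], [0, 0, -0.1]],
  [20, [0, 0, 0], [0, 0, -0.1]],
  [20, [0, 0, 0], [0, 0, -0.1]],
  [20, [0, 0, 0], [0, 0, -0.09]],
  [20, [0, 0, 0], [0, 0, 0]],
])

```text
time: 10.6
tcp_pos: [0.5134, 0.0304, 0.1942]
tool_rot: [0.401, 0.916, 0.0, -0.0]
contact_force: [1.9, 3.2, 3.8]
gripper_width: 0.0357
```

```bash
python3 - <<'E'
from h import *
show();o=state();print("F tool",o["R"].T@o["contact_force"], "turned",2.738-o["xaz"])
E
```

```text
t 10.6 p [0.5134 0.0304 0.1942] xaz 2.3173 tiltz [-8.e-04  5.e-04 -1.e+00] F [1.89 3.18 3.81] M [ 0.624 -0.382  0.037] w 0.0357
q [-0.615  0.042  0.522  1.839 -0.023  1.266  0.66 ]
F tool [ 1.05748041  3.54802479 -3.81063889] turned 0.4206985037342852
```

>>> carry_out([
  [50, [0, 0, 0], [0, 0, 0]],
  [66, [0, 0, 0], [0, 0, 0]],
  [66, [0, 0, 0], [0, 0, 0]],
  [66, [0, 0, 0], [0, 0, 0]],
  [66, [0, 0, -1.5], [0, 0, 0]],
  [66, [0, 0, -2.5], [0, 0, 0]],
  [66, [0, 0, -2.5], [0, 0, 0]],
  [66, [0, 0, -1.5], [0, 0, 0]],
])

```text
time: 11.4
tcp_pos: [0.5142, 0.0299, 0.2758]
tool_rot: [0.401, 0.916, 0.0, 0.001]
contact_force: [1.0, -0.2, 0.9]
gripper_width: 0.0576
```

```bash
python3 - <<'E'
from h import *
from station import get_image
show()
ims=[]
for n,(x,y) in(("side",(345,250)),("top",(350,236))):
    im=get_image(n)[:,:,::-1]; ims.append(cv2.resize(im[y-50:y+50,x-50:x+50],None,fx=4,fy=4,interpolation=cv2.INTER_CUBIC))
cv2.imwrite("pics/post.png",np.hstack(ims))
E
```

```text
t 11.4 p [0.5142 0.0299 0.2758] xaz 2.3171 tiltz [ 1.5e-03  3.0e-04 -1.0e+00] F [ 0.96 -0.2   0.86] M [-0.038 -0.015 -0.002] w 0.0576
q [-0.625 -0.004  0.518  1.717  0.002  1.427  0.639]
```

View pics/post.png

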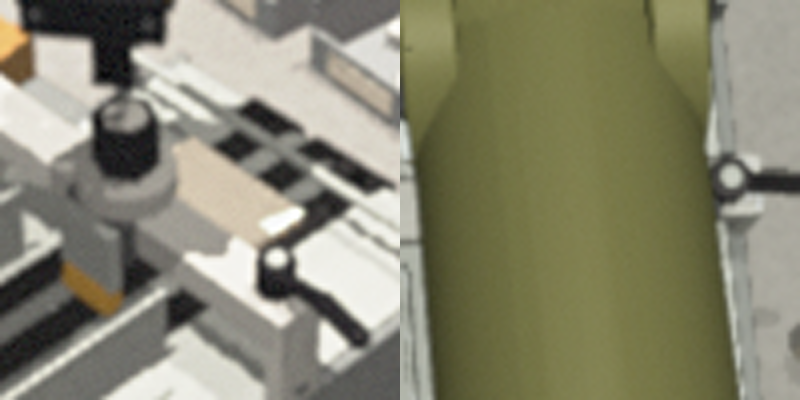

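>>> carry_out([
  [32, [-1.5, -1.3, 0], [0, 0, 0]],
  [32, [-2.3, -2.1, 0], [0, 0, 0]],
  [32, [-2.5, -2.3, 0], [0, 0, 0]],
  [32, [-2.5, -2.3, 0], [0, 0, 0]],
  [32, [-2.4, -2.2, 0], [0, 0, 0]],
  [32, [-1.7, -1.5, 0], [0, 0, 0]],
  [32, [-0.8, -0.6, 0], [0, 0, 0]],
  [32, [0, 0, 0], [0, 0, 0.1]],
])

```text
time: 12.3
tcp_pos: [0.5159, -0.1553, 0.2729]
tool_rot: [0.448, 0.894, -0.001, -0.001]
contact_force: [-0.6, 0.1, 0.2]
gripper_width: 0.0278
```

>>> carry_out([
  [32, [0, 0, 0], [0, 0, 0.12]],
  [32, [0, 0, 0], [0, 0, 0.12]],
  [32, [0, 0, 0], [0, 0, 0.12]],
  [32, [0, 0, 0], [0, 0, 0.12]],
  [32, [0, 0, 0], [0, 0, 0.12]],
  [32, [0, 0, 0], [0, 0, 0.12]],
  [32, [0, 0, 0], [0, 0, 0.04]],
  [32, [0, 0, 0], [0, 0, 0]],
])

```text
time: 13.1
tcp_pos: [0.5165, -0.1527, 0.273]
tool_rot: [0.745, 0.667, -0.0, -0.001]
contact_force: [-0.3, -0.0, -1.0]
gripper_width: 0.0282
```

```bash
python3 - <<'E'
from h import *
from station import get_image
show();to([.5165,-.1545,.225])
ims=[]
for n,(x,y) in(("side",(365,265)),("top",(400,226))):
    im=get_image(n)[:,:,::-1]; ims.append(cv2.resize(im[y-50:y+50,x-50:x+50],None,fx=4,fy=4,interpolation=cv2.INTER_CUBIC))
cv2.imwrite("pics/lev0.png",np.hstack(ims))
E
```

```text
t 13.1 p [ 0.5165 -0.1527  0.273 ] xaz 1.4592 tiltz [-1.6e-03  5.0e-04 -1.0e+00] F [-0.35 -0.03 -1.01] M [-0.096  0.085  0.028] w 0.0282
q [-0.462  0.061  0.738  1.673 -0.041  1.425  0.17 ]
tool shift cm [-0.19  0.03  4.8 ]
```

View pics/lev0.png

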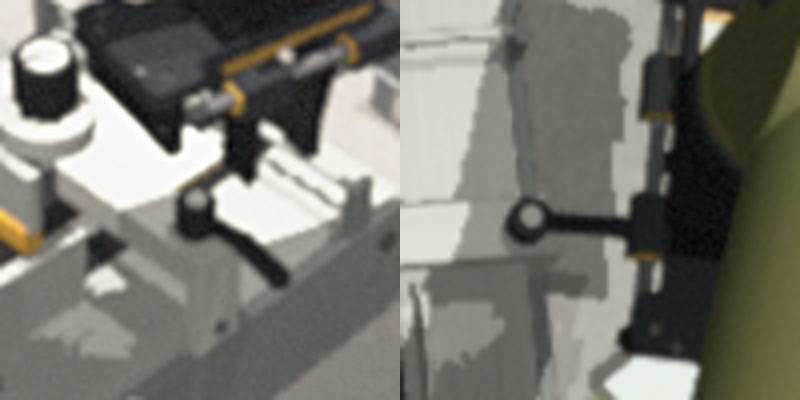

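```bash
python3 - <<'E'
from h import *
print(tri((384.8,284.0),(420.2,234.3)))
for r in(.065,.084):
  for a in (.05,.109):
    P=np.array([.5236-r*np.sin(a),-.0899-r*np.cos(a),.2]);print(r,a,P,proj("side",P),proj("top",P))
E
```

```text
[ 0.51329643 -0.16813221  0.20341656]
0.065 0.05 [ 0.52035135 -0.15481877  0.2       ] [383.28290648 279.97161781] [413.39111437 231.61976267]
0.065 0.109 [ 0.51652902 -0.15451425  0.2       ] [381.83236269 280.71051962] [413.28608755 233.36040377]
0.084 0.05 [ 0.51940175 -0.17379502  0.2       ] [389.13286053 285.21894079] [422.23163172 232.19264982]
0.084 0.109 [ 0.51446212 -0.17340149  0.2       ] [387.24826252 286.19374677] [422.10393875 234.4438605 ]
```

>>> carry_out([
  [32, [-0.15, 0, 1.5], [0, 0, 0]],
  [32, [0, 0, 2], [0, 0, 0]],
  [32, [0, 0, 2], [0, 0, 0]],
  [32, [0, 0, 1.5], [0, 0, 0]],
  [32, [0, 0, 1.0], [0, 0, 0]],
  [32, [0, 0, 0.7], [0, 0, 0]],
  [32, [0, 0, 0], [0, 0, 0]],
  [32, [0, 0, 0], [0, 0, 0]],
])

```text
time: 14.0
tcp_pos: [0.5169, -0.1555, 0.1875]
tool_rot: [0.746, 0.666, 0.0, 0.0]
contact_force: [0.0, -0.5, 1.1]
gripper_width: 0.0276
```

```bash
python3 - <<'E'
from h import *
from station import get_image
show();to([.5165,-.1545,.186])
ims=[]
for n,(x,y) in(("side",(365,265)),("top",(400,226))):
    im=get_image(n)[:,:,::-1]; ims.append(cv2.resize(im[y-50:y+50,x-50:x+50],None,fx=4,fy=4,interpolation=cv2.INTER_CUBIC))
cv2.imwrite("pics/lev1.png",np.hstack(ims))
E
```

```text
t 14.0 p [ 0.5169 -0.1555  0.1875] xaz 1.4578 tiltz [ 8.e-04 -1.e-04 -1.e+00] F [ 0.01 -0.5   1.09] M [-0.13   0.075 -0.006] w 0.0276
q [-0.442  0.119  0.742  1.798 -0.085  1.256  0.21 ]
tool shift cm [ 0.09 -0.05  0.15]
```

View pics/lev1.png

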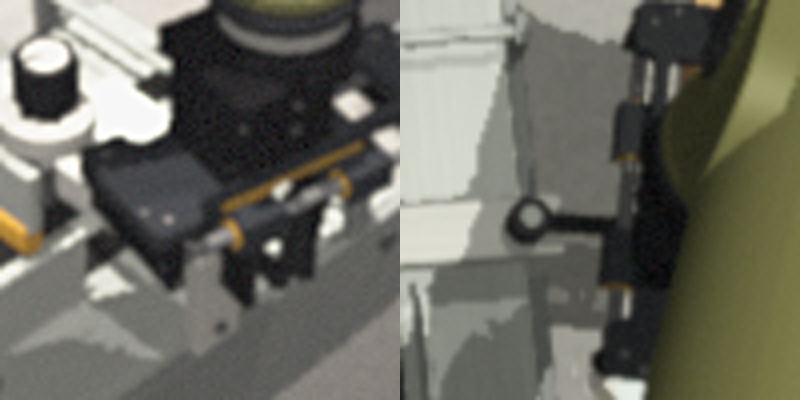

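>>> carry_out([
  [20, [0, 0, 0.1], [0, 0, 0]],
  [10, [0, 0, 0], [0, 0, 0]],
  [5, [0, 0, 0], [0, 0, 0]],
  [5, [0, 0, 0], [0, 0, 0]],
  [5, [0, 0, 0], [0, 0, 0]],
  [5, [0, 0, 0], [0, 0, 0]],
  [5, [0, 0, 0], [0, 0, 0]],
  [5, [0, 0, 0], [0, 0, 0]],
], squeeze=5)

```text
time: 14.9
tcp_pos: [0.5164, -0.1554, 0.1862]
tool_rot: [0.746, 0.666, 0.0, -0.0]
contact_force: [-1.9, -0.6, 2.1]
gripper_width: 0.0127
```

```bash
python3 - <<'E'
from h import *
show();o=state();print(o["R"].T@o["contact_force"])
E
```

```text
t 14.9 p [ 0.5164 -0.1554  0.1862] xaz 1.4577 tiltz [ 0.e+00  1.e-04 -1.e+00] F [-1.9  -0.55  2.06] M [-0.088  0.32  -0.013] w 0.0127
q [-0.442  0.12   0.742  1.8   -0.085  1.254  0.21 ]
[-0.76475273 -1.82932276 -2.05533451]
```

>>> carry_out([
  [5, [0.02, -0.4, 0], [0, 0, 0.06]],
  [5, [0.03, -0.66, 0], [0, 0, 0.1]],
  [5, [0.03, -0.66, 0], [0, 0, 0.1]],
  [5, [0.03, -0.66, 0], [0, 0, 0.1]],
  [5, [0.03, -0.66, 0], [0, 0, 0.1]],
  [5, [0.03, -0.66, 0], [0, 0, 0.1]],
  [5, [0.02, -0.4, 0], [0, 0, 0.06]],
  [5, [0, 0, 0], [0, 0, 0]],
])

```text
time: 15.7
tcp_pos: [0.4798, -0.1384, 0.1862]
tool_rot: [0.913, 0.407, 0.001, -0.0]
contact_force: [-0.5, 0.1, 0.9]
gripper_width: 0.0127
```

```bash
cat >> h.py <<'E'
def lev():
    o=state();d=o["tcp_pos"][:2]-[.5236,-.0899];print("Ft",np.round(o["R"].T@o["contact_force"],2),"Mz",round(o["wrist_torque"][2],3),"r",np.hypot(*d).round(4),"lever est",(np.arctan2(-d[0],-d[1])+.082).round(3),"from yaw",round(np.pi/2-o["xaz"]+.082,3))
E
python3 - <<'E'
from h import *
show();lev()
E
```

```text
t 15.7 p [ 0.4798 -0.1384  0.1862] xaz 0.8383 tiltz [ 1.1e-03  6.0e-04 -1.0e+00] F [-0.5   0.15  0.9 ] M [ 0.017  0.108 -0.032] w 0.0127
q [-0.51   0.004  0.748  1.89  -0.004  1.248 -0.493]
Ft [-0.22 -0.47 -0.9 ] Mz -0.032 r 0.0653 lever est 0.816 from yaw 0.814
```

>>> carry_out([
  [5, [0.01, -0.4, 0], [0, 0, 0.06]],
  [5, [0.02, -0.53, 0], [0, 0, 0.08]],
  [5, [0.02, -0.53, 0], [0, 0, 0.08]],
  [5, [0.01, -0.4, 0], [0, 0, 0.06]],
  [5, [0.01, -0.26, 0], [0, 0, 0.04]],
  [5, [0, -0.13, 0], [0, 0, 0.02]],
  [5, [0, 0, 0], [0, 0, 0]],
  [5, [0, 0, 0], [0, 0, 0]],
])

```text
time: 16.5
tcp_pos: [0.4663, -0.1211, 0.1862]
tool_rot: [0.969, 0.247, 0.001, 0.0]
contact_force: [3.6, 0.4, -0.2]
gripper_width: 0.0126
```

```bash
python3 - <<'E'
from h import *
show();lev()
E
```

```text
t 16.5 p [ 0.4663 -0.1211  0.1862] xaz 0.4989 tiltz [ 1.2e-03  2.0e-04 -1.0e+00] F [ 3.63  0.37 -0.23] M [ 0.027 -0.424  0.08 ] w 0.0126
q [-0.528 -0.048  0.716  1.927  0.033  1.249 -0.895]
Ft [3.37 1.41 0.23] Mz 0.08 r 0.0652 lever est 1.153 from yaw 1.154
```

>>> carry_out([
  [5, [0.03, -0.13, 0], [0, 0, 0.02]],
  [5, [0, -0.13, 0], [0, 0, 0.02]],
  [5, [0, -0.07, 0], [0, 0, 0.01]],
  [5, [0, 0, 0], [0, 0, 0]],
  [5, [0, 0, 0], [0, 0, 0]],
  [5, [0, 0, 0], [0, 0, 0]],
  [5, [0, 0, 0], [0, 0, 0]],
  [5, [0, 0, 0], [0, 0, 0]],
])

```text
time: 17.3
tcp_pos: [0.4653, -0.119, 0.1863]
tool_rot: [0.975, 0.222, 0.001, 0.001]
contact_force: [5.4, -2.3, -1.2]
gripper_width: 0.0127
```

```bash
python3 - <<'E'
from h import *
show();lev()
E
```

```text
t 17.3 p [ 0.4653 -0.119   0.1863] xaz 0.4472 tiltz [ 0.0021 -0.0013 -1.    ] F [ 5.41 -2.29 -1.17] M [-0.525 -0.994  0.097] w 0.0127
q [-0.529 -0.054  0.71   1.931  0.038  1.249 -0.956]
Ft [3.89 4.4  1.18] Mz 0.097 r 0.0652 lever est 1.19 from yaw 1.206
```

>>> carry_out([
  [5, [0.04, -0.07, 0], [0, 0, 0.01]],
  [5, [0, -0.07, 0], [0, 0, 0.01]],
  [5, [0, -0.05, 0], [0, 0, 0]],
  [5, [0, 0, 0], [0, 0, 0]],
  [5, [0, 0, 0], [0, 0, 0]],
  [5, [0, 0, 0], [0, 0, 0]],
  [5, [0, 0, 0], [0, 0, 0]],
  [5, [0, 0, 0], [0, 0, 0]],
])

```text
time: 18.1
tcp_pos: [0.4654, -0.1188, 0.1864]
tool_rot: [0.977, 0.211, 0.001, 0.002]
contact_force: [7.1, -5.4, -2.7]
gripper_width: 0.0131
```

```bash
python3 - <<'E'
from h import *
show();lev()
E
```

```text
t 18.1 p [ 0.4654 -0.1188  0.1864] xaz 0.4261 tiltz [ 0.0038 -0.0037 -1.    ] F [ 7.14 -5.44 -2.71] M [-1.277 -1.388  0.049] w 0.0131
q [-0.53  -0.056  0.707  1.933  0.041  1.247 -0.981]
Ft [4.24 7.89 2.76] Mz 0.049 r 0.065 lever est 1.193 from yaw 1.227
```

>>> carry_out([
  [5, [0, 0, 0], [0, 0, 0]],
  [5, [0, 0, 0], [0, 0, 0]],
  [5, [0, -0.05, 0], [0, 0, 0]],
  [5, [0, -0.05, 0], [0, 0, 0]],
  [5, [0, -0.05, 0], [0, 0, 0]],
  [5, [0, 0, 0], [0, 0, 0]],
  [5, [0, 0, 0], [0, 0, 0]],
  [5, [0, 0, 0], [0, 0, 0]],
], squeeze=15)

```text
time: 18.9
tcp_pos: [0.4654, -0.1187, 0.1864]
tool_rot: [0.977, 0.211, 0.002, 0.003]
contact_force: [9.3, -8.5, -5.8]
gripper_width: 0.0124
```

```bash
python3 - <<'E'
from h import *
show();lev()
E
```

```text
t 18.9 p [ 0.4654 -0.1187  0.1864] xaz 0.4258 tiltz [ 0.0055 -0.006  -1.    ] F [ 9.34 -8.53 -5.77] M [-1.926 -1.821  0.232] w 0.0124
q [-0.531 -0.058  0.706  1.935  0.045  1.245 -0.985]
Ft [ 4.97 11.58  5.88] Mz 0.232 r 0.0649 lever est 1.193 from yaw 1.227
```

>>> carry_out([
  [32, [0, 0, 0], [0, 0, 0]],
  [34, [0, 0, 0], [0, 0, 0]],
  [34, [0, 0.2, 0], [0, 0, 0]],
  [34, [0, 0.15, 0], [0, 0, 0]],
  [34, [0, 0, 0], [0, 0, 0]],
  [34, [0, 0, -0.5], [0, 0, 0]],
  [34, [0, 0, -1.5], [0, 0, 0]],
  [34, [0, 0, -2], [0, 0, 0]],
])

```text
time: 19.7
tcp_pos: [0.464, -0.1179, 0.226]
tool_rot: [0.977, 0.212, -0.001, -0.0]
contact_force: [0.0, -0.6, 0.6]
gripper_width: 0.0296
```

>>> carry_out([
  [34, [0, 0, -2], [0, 0, 0]],
  [34, [0, 0, -2], [0, 0, 0]],
  [34, [0, 0, -2], [0, 0, 0]],
  [34, [-1, 4, -1], [0, 0, 0]],
  [34, [-1, 4, 0], [0, 0, 0]],
  [34, [-1, 4, 0], [0, 0, 0]],
  [34, [-1, 4, 0], [0, 0, 0]],
  [34, [0, 2, 0], [0, 0, 0]],
])

```text
time: 20.5
tcp_pos: [0.5021, -0.3025, 0.2966]
tool_rot: [0.978, 0.21, -0.0, 0.001]
contact_force: [0.0, 0.4, 0.3]
gripper_width: 0.0292
```

```bash
python3 - <<'E'
from h import *
from station import get_image
show()
for n in("side","top"):
    cv2.imwrite(f"pics/{n}_z.png",get_image(n)[:,:,::-1])
E
```

```text
t 20.5 p [ 0.5021 -0.3025  0.2966] xaz 0.4234 tiltz [-2.0e-04 -2.4e-03 -1.0e+00] F [0.04 0.44 0.26] M [-0.093  0.123  0.044] w 0.0292
q [-0.293  0.213  0.933  1.528 -0.17   1.485 -0.504]
```

View pics/side_z.png

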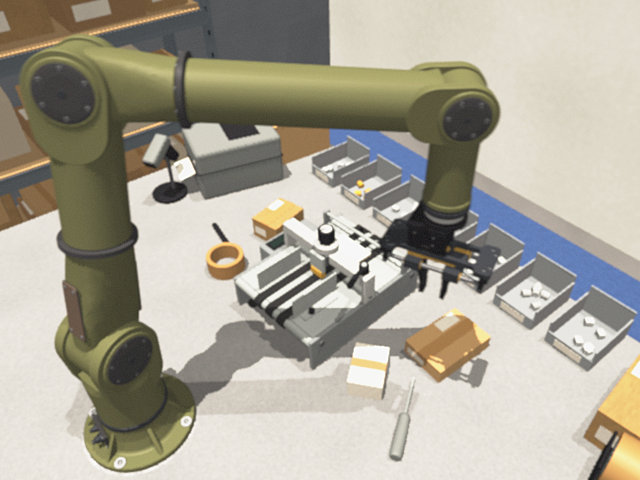

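View pics/top_z.png

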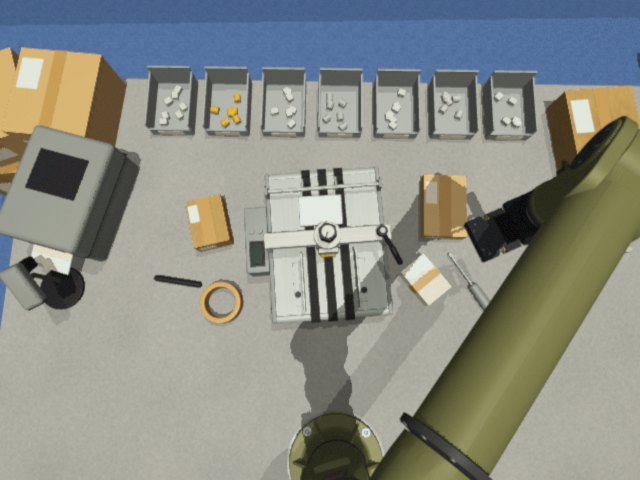

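Both the dial and the lever are in clear view now. The lever runs from (382,231) to (401,262), and the loose items look unmoved. I'll measure the pointer and the lever angle.

```bash
python3 - <<'E'
from h import *
a=cv2.imread("pics/top_z.png")
cv2.imwrite("pics/dz.png",np.hstack([cv2.resize(a[215:255,300:340],None,fx=10,fy=10,interpolation=cv2.INTER_CUBIC),cv2.resize(a[222:272,365:415],None,fx=8,fy=8,interpolation=cv2.INTER_CUBIC)]))
b=cv2.imread("pics/top0.png");d=cv2.absdiff(a,b).max(2)
for n,(x0,x1,y0,y1) in dict(cards=(300,342,195,222),pack=(400,452,252,305),scart=(185,235,192,250),tape=(198,245,278,325),marker=(150,205,270,292)).items():
    print(n,(d[y0:y1,x0:x1]>50).mean().round(4))
E
```

```text
cards 0.0
pack 0.0613
scart 0.0
tape 0.048
marker 0.0
```

View pics/dz.png

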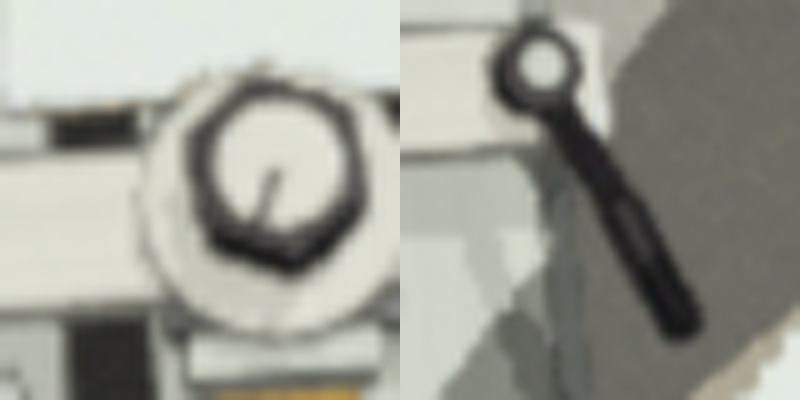

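```bash
python3 - <<'E'
from h import *
f=lambda x,y:((x-400)/8+365-.45,y/8+222-.45)
p=onz("top",f(543,62),.196);q=onz("top",f(680,318),.203);d=q-p;print(np.arctan2(-d[0],-d[1])+.082,p,q)
g=lambda x,y:(x/10+300-.45,y/10+215-.45)
p=onz("top",g(276,172),.225);q=onz("top",g(258,225),.225);d=q-p;print(np.arctan2(d[1],d[0]), "expected 2.845")
from station import finish_job
show()
E
```

```text
1.192334590577118 [ 0.52519124 -0.08878997  0.196     ] [ 0.45508548 -0.12356411  0.203     ]
2.834072869008984 expected 2.845
t 20.6 p [ 0.5027 -0.3014  0.2959] xaz 0.4232 tiltz [-0.0015 -0.0026 -1.    ] F [ 0.22  0.26 -0.94] M [-0.059  0.158 -0.014] w 0.0295
q [-0.294  0.214  0.93   1.528 -0.169  1.485 -0.507]
```

```bash
python3 - <<'E'
from station import finish_job
print(finish_job())
E
```

```text
the job is handed in; nothing more can be done
None
```

The gate is set three clicks off its stop, the clamp lever is swung to its stop, and the job is handed in with the hand clear. It took about 21 s.

- **Dial:** I gripped it on two flats and turned it clockwise four clicks onto the stop. The moment read 0.42 N·m there, climbing about 2.5 N·m per rad, and no reading went over that. I then backed it off to three clicks, where almost no moment was left (0.04 N·m). In the last picture the pointer sits at 2.83 rad, against the 2.85 rad expected.
- **Lever:** I swung it clockwise until it stopped moving under an 11.6 N push. Both the arm's position and the last picture put it at about 1.19 rad, against 1.2 for the stop.
- **Other things:** the cards, small carton and marker showed no change between the first and last top pictures. The card pack and tape roll areas did differ by about 5–6 %. I put that down to the arm's shadow, since both look to be in the same place. I checked the flat carton and screwdriver only by eye; the arm partly hid the screwdriver in the last top view.

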